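# Hang the dip basket in the cleaning tank

## Robot

A 6-joint arm with a two-finger parallel gripper is mounted at the origin on a cart in front of the work surface, level with it; the furniture and walls round the work are solid. World frame = base frame: x ahead of the robot, y to its left, z up, the work surface at z = 0. Lengths are in mm, angles in rad, forces in N, time in s.
With the tool pointing down it reaches from about 350 to 775 mm from the base axis. Payload 7.3 kg.
Tool frame: the origin (TCP) lies at the very end of the fingers, on their centre line; the grasp point (between the pads) lies bot.grasp_offset behind it (bot.grasp_offset is the distance from the TCP to the grasp point, in mm); z points along the fingers, y is the line along which they close (so a half turn about z gives the same grasp; the last joint's range is limited). The gripper opens to 92 mm and grips with 3 to 60 N. Pads are 19 mm wide; open, the fingers measure 130 mm over their backs; the gripper's body (75 mm by 190 mm) begins 47 mm behind the grasp point.
Start: joints at [-1.432, 0.342, 1.524, -0, 1.275, -0.146], TCP at [147.529, -503.865, 226.741] pointing down, gripper open.
Joint ranges: [-2.53, 2.53], [-0.77, 2.02], [0.04, 2.7], [-1, 4.14], [0.28, 2.66], [-3.11, 3.11]. Speed limits (rad/s): [2.57, 2.57, 3.14, 3.14, 3.14, 3.14].

## Interface

Orientations are given as [roll, pitch, yaw] about the fixed x, y, z axes, in that order (R = Rz(yaw) Ry(pitch) Rx(roll)).
In Python, from plant import bot gives the robot as it stands. The module is installed in compiled form; this text tells all that it offers.
- The arm moves only by the shell command python3 -m handwheel 'ROWS'. ROWS is JSON, a list of rows, each an object of numbers: "claw": the finger opening in mm, from 0 to 91.8; "dx", "dy", "dz": the shift along the tool's x, y, z in mm; "rx", "ry", "rz": the turn, a rotation vector about the tool's x, y, z in rad. A call has 1 to 10 rows; each row shifts and turns the commanded pose from where the row before left it, along the tool's axes as they then stand; what a row does not reach is not made up. A row lasts 1/10 s, in which the tool goes at most 50 mm and 8.59 degrees, less where a joint would pass 70% of its speed; a pose out of reach is approached as far as the arm can. A call is refused whole if a number of a shift passes 50 or a number of a turn 0.15, either way. A call with a gripper value outside its range is refused whole. The fingers move at their own pace and stop on an object; the grip force is fixed at half the most. Time passes only in rows, so rows that do not move let the fingers close. It gives the time, the measured TCP pose, the force and the opening at its end, in the units of the state.
- bot.get_obs(): the state, without advancing time (a new reading comes with each control period).
- bot.capture(name): name is "scene" or "top" or "wrist"; returns a dict with "frame" (480x640x3 uint8, red, green, blue), "camera_matrix" (3x3 intrinsics, pixels), "view" (4x4, takes a point from world to camera coordinates); the wrist camera has in their place "mount" (4x4, takes a point from camera to tool coordinates, whose origin is the TCP and whose axes are the flange's). Camera axes: x right, y down, z forward; pixel columns grow to the right and rows downward; lengths in mm; the calibration is good to about 2 mm. A picture is of the moment at which its call begins: read the wrist's pose just before it. There is no depth.
- bot.close_job(): hands the job in, once; it reports no verdict.
The state is a dict: "time": time; "joint_positions": joint angles; "dq": joint speeds; "tau": joint torques, N m; "tool_pos": TCP position; "tcp_rot": TCP orientation; "contact_force": force on the tool from outside, world axes, zero at the start; "moment": the same for the moment, N m; "grip_width": finger opening in mm.
Only numpy, scipy, OpenCV 4.12 (cv2) and the standard library are available. Lean on these libraries where they do the work, as an engineer would, in place of code of your own. Each camera call takes 0.05 s, during which the arm holds its last target. There are 200 camera calls.

## Task

Hang the wire basket with the lock cylinder in it inside the empty steel cleaning tank: hook its bent lip over the tank's near rim, on the free stretch to the right of the spring catch, then slide it along the rim to the left until the catch's roller has dropped into the notch of the strike and the basket is locked, and let go. Press and push gently, by feel; keep the cylinder in the basket and leave the other things on the bench alone.

Things in the scene. Friction and masses are not known exactly. Their poses are not given: they have to be found in the camera images.
- tank: Open, empty stainless cleaning tank, fixed, 125 (x) x 280 (y) x 110 mm high, walls 5 mm, inner floor 10 mm up. Origin: centre of its underside; x from near to far wall, y left along the near rim. A dark spring catch is clamped on the near rim: clamp 30 mm long, 12 mm higher than the rim, 20 mm to both sides of its centre line (knob 28 mm outwards); it stays put under the pushes needed.
- tank_rim (a point): Top of the near rim's centre line, half-way along it, 110 mm above the bench; tank axes. The smooth, rounded, straight rim runs from y = -137 to +137 mm. The clamp's solid stop face (looks right, -y) is set somewhere from y = +55 to +105 mm: not reported, to be felt or seen. The pawl stands out 27 mm to its right, up to 28 mm above the rim, so the rim is always free from y = -137 to +28 mm.
- pawl (a joint): Angle (rad) of the catch's spring pawl, grows as its brass roller lifts. 0: nothing under the roller. The strike, slid left under it, lifts it over the crest (0.21; 3 to 10 N of push), then it drops into the notch: about 0.07, basket locked (0.045 to 0.10). The strike's tip is then 0 to 2 mm from the clamp's solid stop; beyond, only the force rises.
- basket: Loose wire basket, about 0.26 kg without its cylinder. Body 80 (x) x 90 (y) mm; origin: centre of its underside; x away from the lip, y along the lip towards the strike. Its back plate (-x side) ends in a lip bent out and down. Hung properly it is inside the tank, lip resting on the rim, its y along the tank's y; let go, it sags by up to 0.07 rad.
- basket_grip (a point): Centre of the black grip on the basket's fixed bail, over its middle, 120 mm above its underside; 12 mm thick along basket x, 44 mm long along y, 15 mm high. Basket axes. It is 45 mm above and 44.75 mm beside (+x) basket_lip. Pinch it from above across the 12 mm.
- basket_lip (a point): Middle of the lip: centre line of the channel, on its underside, the face that rests on the rim, 75 mm above the basket's underside. Basket axes. The channel is open below, 94 mm long (y = -47 to +47), 9.5 mm wide inside (x = -4.75 to +4.75); its outer flange reaches 22 mm down, the last 8 mm flared outwards.
- basket_strike (a point): Tip of the strike, a dark steel piece 12 mm wide on the lip's left (+y) end; this tip is 70 mm to the left of basket_lip at the same height. Basket axes. From the tip a ramp rises to a crest 11 mm high, 12 mm behind it; then comes the notch for the roller, centred 18.5 mm behind the tip.
- lock_cylinder_mid (a point): Centre of the loose brass lock cylinder (33 x 62 x 17 mm, 0.2 kg) that lies in the basket and stays in it.
- spray_can: Bystander: aerosol can with green cap, 59 mm diameter, 225 mm high, standing behind the tank. Origin: centre of its underside.
- oil_bottle: Bystander: oil bottle with green label and a spout, 45 mm diameter, 133 mm high, standing behind the tank. Origin: centre of its underside.
- screw_jar: Bystander: clear jar with red cap, 65 mm diameter, 99 mm high, standing at the right at the back. Origin: centre of its underside.
- pliers: Bystander: red pliers, 190 mm long, lying flat at the right.
- parts_tin: Bystander: round red tin, 66 mm diameter, 36 mm high, at the right.
- padlock: Bystander: grey padlock, 78 x 48 x 19 mm, lying flat at the right at the back.
- blue_carton: Bystander: blue carton, 124 x 65 x 130 mm high, at the left at the back.
- brown_carton: Bystander: brown carton, 132 x 70 x 60 mm high, at the left at the back.
- marker: Bystander: black felt marker, 130 mm long, lying at the left edge.
Not all that is in view belongs to the job. Leave any pink look-alike of the basket alone.

How it is judged:
By the outcome, as a careful person would: the job done as asked, in the order asked, and still so for the second after the job is handed in, with the robot touching nothing.
It also fails if it takes over 48 s, if anything falls off the work surface, if the arm or the gripper's body presses on something with over 40 N, if the wrist force passes 120 N, or if a joint passes its speed limit or range.

## Working session

There is one attempt and no reset: what is moved stays moved. The work goes in short steps, Python scripts to look and compute and a shell command to move; the robot and the scene stay as the last step left them, time stands still between calls to the robot, and variables do not carry over. Pictures are saved under pics/ and viewed, on a budget of 10 in all, crops included, one or two more only if the job needs it, and the job is handed in when it is done.

```bash
mkdir -p pics; cat > h.py <<'E'
import numpy as np,cv2
from plant import bot
from scipy.spatial.transform import Rotation as R
def shot(n,f,crop=None,s=1):
    c=bot.capture(n);np.savez('pics/'+f+'.npz',**{k:np.array(v) for k,v in c.items()})
    im=c['frame'][:,:,::-1]
    cv2.imwrite('pics/'+f+'.png',im);return c
def crop(f,x0,y0,w,h,s,o):
    im=cv2.imread('pics/'+f+'.png')[y0:y0+h,x0:x0+w];cv2.imwrite('pics/'+o+'.png',cv2.resize(im,None,fx=s,fy=s,interpolation=cv2.INTER_CUBIC))
def ray(f,u,v):
    c=np.load('pics/'+f+'.npz');V=c['view'];K=c['camera_matrix']
    d=V[:3,:3].T@np.linalg.solve(K,[u,v,1]);o=-V[:3,:3].T@V[:3,3];return o,d
def atz(f,u,v,z):
    o,d=ray(f,u,v);return np.round(o+d*(z-o[2])/d[2],1)
E
python3 - <<'E'
from h import *
print(bot.get_obs(),bot.grasp_offset)
a=shot('scene','s0');b=shot('top','t0')
cv2.imwrite('pics/both.png',cv2.resize(np.vstack([a['frame'],b['frame']])[:,:,::-1],(400,600)))
for c in(a,b): print(c['camera_matrix'],np.round(c['view'],3))
E
```

```text
{'time': 0.0, 'joint_positions': array([-1.43201546e+00,  3.42753724e-01,  1.52501351e+00, -1.51668315e-05,
        1.27538541e+00, -1.46006451e-01]), 'dq': array([-6.12312603e-04, -1.20251336e-03,  4.02002374e-04, -2.65132634e-05,
       -2.27448423e-03, -1.24936539e-03]), 'tau': array([ 1.32117730e-03, -4.31239271e+01, -2.44222820e+01,  7.18768453e-02,
        5.58445835e-02, -1.37068182e-04]), 'tool_pos': array([ 147.45788473, -503.44701122,  226.03009388]), 'tcp_rot': array([-3.14004716e+00, -2.12610980e-04,  2.84791582e-01]), 'contact_force': array([ 0.18389764, -0.37860625,  0.4077995 ]), 'moment': array([-0.00688527, -0.07924491, -0.025097  ]), 'grip_width': 92.14409581223198} 18.8
[[498.96625651   0.         324.50774435]
 [  0.         498.96625651 236.56966395]
 [  0.           0.           1.        ]] [[-4.640000e-01 -8.860000e-01 -1.100000e-02  3.020480e+02]
 [-7.680000e-01  4.080000e-01 -4.940000e-01  4.719010e+02]
 [ 4.420000e-01 -2.210000e-01 -8.690000e-01  1.018869e+03]
 [ 0.000000e+00  0.000000e+00  0.000000e+00  1.000000e+00]]
[[483.12671718   0.         317.15541269]
 [  0.         483.12671718 244.91768601]
 [  0.           0.           1.        ]] [[-2.800000e-02 -1.000000e+00  9.000000e-03  3.955300e+01]
 [-9.970000e-01  2.700000e-02 -7.600000e-02  5.830540e+02]
 [ 7.600000e-02 -1.100000e-02 -9.970000e-01  1.582449e+03]
 [ 0.000000e+00  0.000000e+00  0.000000e+00  1.000000e+00]]
```

View pics/s0.png

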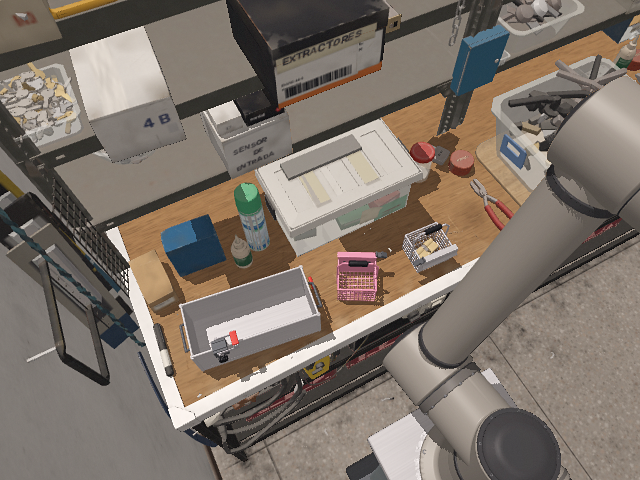

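View pics/t0.png

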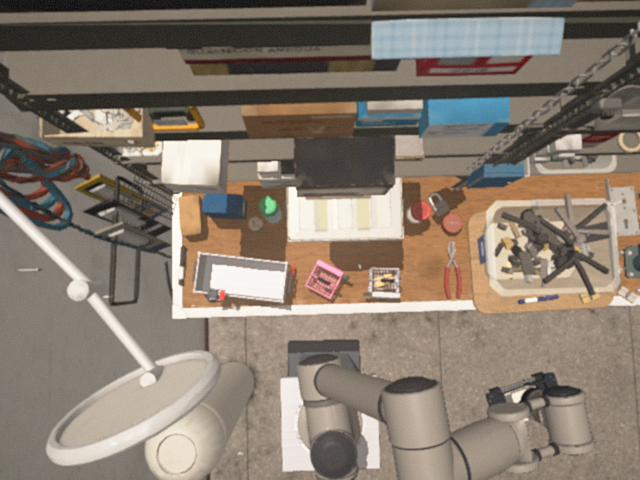

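Two candidates could be the basket. The pink wire basket (scene 358,277; top 325,280) is the look-alike. The grey wire basket holding a brass piece (scene 430,247; top 384,282) fits the description. The tank is at scene (250,318), top (243,278), with the catch near scene (225,345). Next is one close composite to check the choice.

```bash
python3 - <<'E'
from h import *
s=cv2.imread('pics/s0.png');t=cv2.imread('pics/t0.png')
def c(im,x,y,w,h,f): return cv2.resize(im[y:y+h,x:x+w],None,fx=f,fy=f,interpolation=cv2.INTER_CUBIC)
A=c(s,395,215,80,60,5); B=c(t,360,260,80,60,5) # 400x300
C=c(s,170,255,160,120,2.5);D=c(t,185,240,120,90,10/3)
cv2.imwrite('pics/comp.png',np.vstack([np.hstack([A,B]),np.hstack([C,D])]))
E
```

```text
(no output)
```

View pics/comp.png

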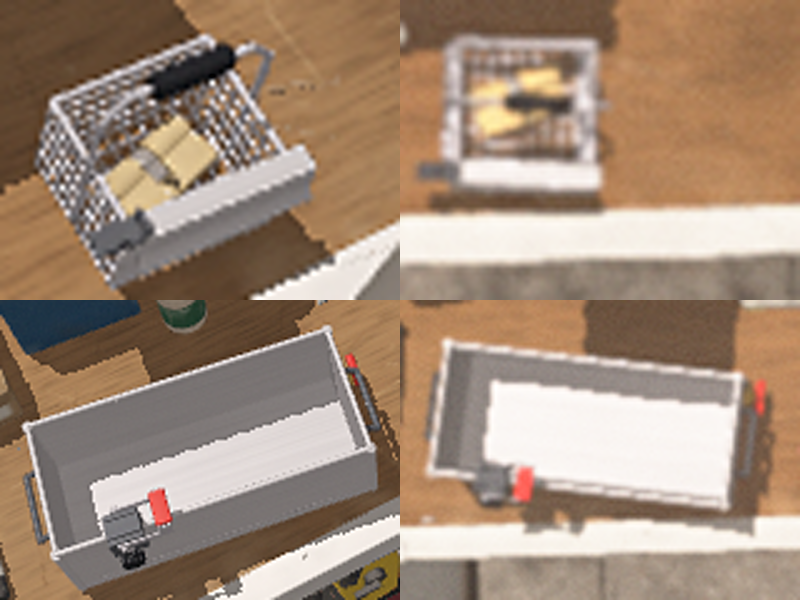

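The crop confirms the grey basket: brass cylinder inside, black grip, lip on the near side, dark strike at its left end. Pixels: grip at scene (433.6,229.4), top (387.8,280.4). Tank corners and catch are also readable, with the catch's right stop face near top D (510,482).

```bash
cat >> h.py <<'E'
def tri(p):
    A=0;b=0;
    L=[ray(*q) for q in p]
    for o,d in L:
        d=d/np.linalg.norm(d);M=np.eye(3)-np.outer(d,d);A=A+M;b=b+M@o
    return np.linalg.solve(A,b)
E
python3 - <<'E'
from h import *
A=lambda x,y:('s0',395+x/5-.4,215+y/5-.4);B=lambda x,y:('t0',360+(x-400)/5-.4,260+y/5-.4)
C=lambda x,y:('s0',170+x/2.5-.3,255+(y-300)/2.5-.3);D=lambda x,y:('t0',185+(x-400)*.3-.35,240+(y-300)*.3-.35)
P=lambda a,b,n,z:print(n,np.round(tri([a,b])),atz(*a,z),atz(*b,z))
P(A(193,72),B(538,102),'grip',127)
P(A(152,88),B(507,102),'gripL',127);P(A(233,55),B(570,104),'gripR',127)
P(A(305,155),B(600,165),'lipRfar',78)
P(A(313,180),B(600,187),'lipRnear',76)
P(A(150,212),B(460,165),'lipLfar',78)
P(A(52,105),B(447,42),'bodyFL',70);P(A(210,42),B(598,42),'bodyFR',70)
P(C(58,556),D(432,472),'tankNL',110);P(C(374,452),D(728,505),'tankNR',110);P(C(27,427),D(447,343),'FL',110);P(C(328,331),D(742,374),'FR',110)
P(C(147,530),D(512,500),'clampRnear?',122)
P(C(108,510),D(477,465),'clampLfar?',122)
E
```

```text
grip [ 462. -190.  116.] [ 458.1 -183.7  127. ] [ 461.4 -188.6  127. ]
gripL [ 463. -169.  116.] [ 459.8 -162.3  127. ] [ 461.9 -169.5  127. ]
gripR [ 460. -209.  120.] [ 457.1 -205.1  127. ] [ 459.6 -208.4  127. ]
lipRfar [ 420. -237.   63.] [ 415.  -228.8   78. ] [ 420.3 -234.2   78. ]
lipRnear [ 407. -235.   60.] [ 402.8 -225.3   76. ] [ 406.2 -233.9   76. ]
lipLfar [ 423. -145.   83.] [ 423.9 -147.1   78. ] [ 422.7 -144.9   78. ]
bodyFL [ 501. -142.   65.] [ 497.9 -140.8   70. ] [ 501.4 -140.4   70. ]
bodyFR [ 500. -240.   48.] [ 491.8 -228.3   70. ] [ 498.7 -237.5   70. ]
tankNL [443. 414. 102.] [441.1 414.4 110. ] [443.1 410.5 110. ]
tankNR [405. 138.  91.] [399.7 142.9 110. ] [404.8 135.4 110. ]
FL [564. 398. 103.] [561.  398.8 110. ] [563.3 395.5 110. ]
FR [528. 122.  93.] [521.5 126.7 110. ] [526.6 119.6 110. ]
clampRnear? [417. 336. 132.] [422.7 340.7 122. ] [415.4 334.1 122. ]
clampLfar? [448. 363. 135.] [453.6 362.9 122. ] [448.6 366.  122. ]
```

```bash
r='{"dx":39,"dy":-21.3}'; python3 -m handwheel '[{"dx":39,"dy":-21.3},{"dx":39,"dy":-21.3},{"dx":39,"dy":-21.3},{"dx":39,"dy":-21.3},{"dx":39,"dy":-21.3},{"dx":39,"dy":-21.3},{"dx":39,"dy":-21.3},{"dx":39,"dy":-21.3},{"dx":39,"dy":-21.3},{"dx":39,"dy":-21.3}]'
python3 -m handwheel '[{"rz":-0.14},{"rz":-0.14},{"rz":-0.14},{"rz":-0.14},{"rz":-0.14},{"rz":-0.14},{"rz":-0.14},{"rz":-0.14},{"rz":-0.13},{"claw":60}]'
python3 - <<'E'
from h import *
o=bot.get_obs();c=shot('wrist','w0');print(o['tool_pos'],o['tcp_rot'],o['grip_width'],o['contact_force']);print(c['mount'],c['camera_matrix'])
T=np.eye(4);T[:3,:3]=R.from_euler('xyz',o['tcp_rot']).as_matrix();T[:3,3]=o['tool_pos']
d=dict(np.load('pics/w0.npz'));d['view']=np.linalg.inv(T@d['mount']);np.savez('pics/w0.npz',**d)
E
```

```text
[ 147.49742311 -503.48026596  226.14424428] [-3.14028716e+00 -2.07806840e-04  2.84837327e-01] 91.7071370845176 [-0.42747803 -0.51941803 -0.92677428]
[[ 3.61864207e-04 -9.64944155e-01 -2.62455037e-01  7.04296515e+01]
 [ 9.99999883e-01  4.33620865e-04 -2.15487408e-04  1.11026132e+00]
 [ 3.21739295e-04 -2.62454928e-01  9.64944199e-01 -1.57820932e+02]
 [ 0.00000000e+00  0.00000000e+00  0.00000000e+00  1.00000000e+00]] [[377.80096299   0.         317.34137208]
 [  0.         377.80096299 251.16454919]
 [  0.           0.           1.        ]]invalid input at $[0]: expected keys claw, dx, dy, dz, rx, ry, rz
invalid input at $[0]: expected keys claw, dx, dy, dz, rx, ry, rz
```

View pics/w0.png

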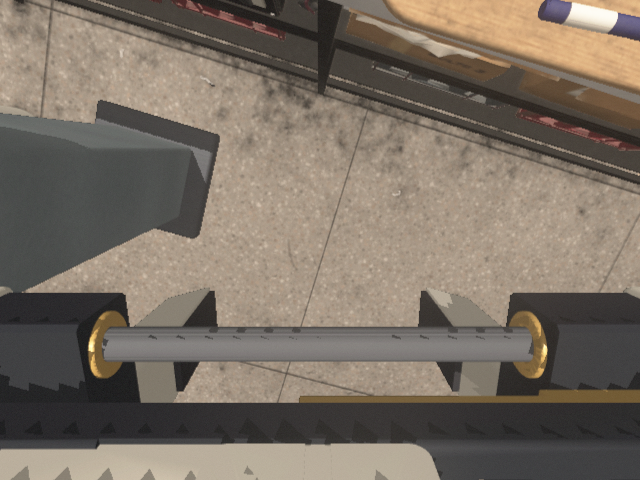

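The arm did not move: every row needs all seven keys. I'll resend with full rows.

```bash
python3 -m handwheel '[{"claw":60,"dx":39,"dy":-21.3,"dz":0,"rx":0,"ry":0,"rz":0},{"claw":60,"dx":39,"dy":-21.3,"dz":0,"rx":0,"ry":0,"rz":0},{"claw":60,"dx":39,"dy":-21.3,"dz":0,"rx":0,"ry":0,"rz":0},{"claw":60,"dx":39,"dy":-21.3,"dz":0,"rx":0,"ry":0,"rz":0},{"claw":60,"dx":39,"dy":-21.3,"dz":0,"rx":0,"ry":0,"rz":0},{"claw":60,"dx":39,"dy":-21.3,"dz":0,"rx":0,"ry":0,"rz":0},{"claw":60,"dx":39,"dy":-21.3,"dz":0,"rx":0,"ry":0,"rz":0},{"claw":60,"dx":39,"dy":-21.3,"dz":0,"rx":0,"ry":0,"rz":0},{"claw":60,"dx":39,"dy":-21.3,"dz":0,"rx":0,"ry":0,"rz":0},{"claw":60,"dx":39,"dy":-21.3,"dz":0,"rx":0,"ry":0,"rz":0}]'
python3 -m handwheel '[{"claw":60,"dx":0,"dy":0,"dz":0,"rx":0,"ry":0,"rz":-0.14},{"claw":60,"dx":0,"dy":0,"dz":0,"rx":0,"ry":0,"rz":-0.14},{"claw":60,"dx":0,"dy":0,"dz":0,"rx":0,"ry":0,"rz":-0.14},{"claw":60,"dx":0,"dy":0,"dz":0,"rx":0,"ry":0,"rz":-0.14},{"claw":60,"dx":0,"dy":0,"dz":0,"rx":0,"ry":0,"rz":-0.14},{"claw":60,"dx":0,"dy":0,"dz":0,"rx":0,"ry":0,"rz":-0.14},{"claw":60,"dx":0,"dy":0,"dz":0,"rx":0,"ry":0,"rz":-0.14},{"claw":60,"dx":0,"dy":0,"dz":0,"rx":0,"ry":0,"rz":-0.14},{"claw":60,"dx":0,"dy":0,"dz":0,"rx":0,"ry":0,"rz":-0.13},{"claw":60,"dx":0,"dy":0,"dz":0,"rx":0,"ry":0,"rz":0}]'
cat >> h.py <<'E'
def wshot(f):
    o=bot.get_obs();c=shot('wrist',f);print(np.round(o['time'],2),o['tool_pos'].round(1),o['tcp_rot'].round(3),o['grip_width'].round(1),o['contact_force'].round(1))
    T=np.eye(4);T[:3,:3]=R.from_euler('xyz',o['tcp_rot']).as_matrix();T[:3,3]=o['tool_pos']
    d=dict(np.load(f'pics/{f}.npz'));d['view']=np.linalg.inv(T@d['mount']);np.savez(f'pics/{f}.npz',**d)
E
python3 -c "
from h import *
wshot('w1')"
```

```text
time: 1.15
tool_pos: [462.9, -188.3, 226.6]
tcp_rot: [3.142, 0.0, 0.285]
contact_force: [0.4, -1.0, -0.0]
grip_width: 60.0
time: 2.15
tool_pos: [461.8, -189.8, 226.5]
tcp_rot: [-3.141, -0.0, 1.536]
contact_force: [-0.0, 0.2, -0.0]
grip_width: 59.8Traceback (most recent call last):
  File "<string>", line 3, in <module>
    wshot('w1')
    ~~~~~^^^^^^
  File "h.py", line 22, in wshot
    o=bot.get_obs();c=shot('wrist',f);print(np.round(o['time'],2),o['tool_pos'].round(1),o['tcp_rot'].round(3),o['grip_width'].round(1),o['contact_force'].round(1))
                                                                                                               ^^^^^^^^^^^^^^^^^^^^^
AttributeError: 'float' object has no attribute 'round'
```

View pics/w1.png

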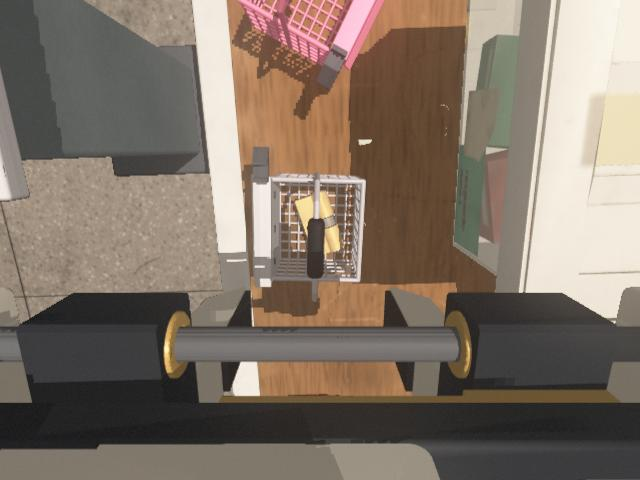

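The wrist view shows the grey basket. The grip runs (316,220)–(315,278), the lip's outer edge (254,182)–(256,285), and the strike is near (261,150). It is nearly aligned with the tool.

```bash
sed -i "s/o\['grip_width'\].round(1)/round(o['grip_width'],1)/" h.py; python3 - <<'E'
from h import *
wshot('w1')
for n,u,v,z in [('gL',316,219,127),('gR',315,278,127),('lipL',254,182,77),('lipR',257,285,77),('lipLin',271,182,77),('lipRin',271,285,77),('bL',363,179,70),('bR',361,279,70),('tip',260,147,77)]: print(n,atz('w1',u,v,z))
E
```

```text
2.2 [ 461.8 -189.8  226.5] [-3.141 -0.     1.532] 60.1 [ 0.2 -0.4 -0.2]
gL [ 462.  -167.3  127. ]
gR [ 459.6 -210.2  127. ]
lipL [ 412.9 -144.4   77. ]
lipR [ 408.2 -232.1   77. ]
lipLin [ 426.5 -144.9   77. ]
lipRin [ 420.3 -232.6   77. ]
bL [ 501.2 -145.9   70. ]
bR [ 498.8 -232.5   70. ]
tip [ 419.8 -117.5   77. ]
```

```bash
python3 -m handwheel '[{"claw":50,"dx":1,"dy":-1,"dz":30,"rx":0,"ry":0,"rz":0.013},{"claw":40,"dx":0,"dy":0,"dz":35,"rx":0,"ry":0,"rz":0},{"claw":40,"dx":0,"dy":0,"dz":35,"rx":0,"ry":0,"rz":0},{"claw":40,"dx":0,"dy":0,"dz":25,"rx":0,"ry":0,"rz":0},{"claw":40,"dx":0,"dy":0,"dz":0,"rx":0,"ry":0,"rz":0},{"claw":5,"dx":0,"dy":0,"dz":0,"rx":0,"ry":0,"rz":0},{"claw":5,"dx":0,"dy":0,"dz":0,"rx":0,"ry":0,"rz":0},{"claw":5,"dx":0,"dy":0,"dz":0,"rx":0,"ry":0,"rz":0},{"claw":5,"dx":0,"dy":0,"dz":0,"rx":0,"ry":0,"rz":0},{"claw":5,"dx":0,"dy":0,"dz":0,"rx":0,"ry":0,"rz":0}]'
```

```text
time: 3.25
tool_pos: [461.2, -189.0, 102.5]
tcp_rot: [3.141, 0.001, 1.522]
contact_force: [-2.6, -0.4, 4.0]
grip_width: 12.0
```

```bash
python3 -m handwheel '[{"claw":5,"dx":0,"dy":0,"dz":-8,"rx":0,"ry":0,"rz":0},{"claw":5,"dx":0,"dy":0,"dz":-17,"rx":0,"ry":0,"rz":0},{"claw":5,"dx":0,"dy":0,"dz":-25,"rx":0,"ry":0,"rz":0},{"claw":5,"dx":0,"dy":0,"dz":-28,"rx":0,"ry":0,"rz":0},{"claw":5,"dx":0,"dy":0,"dz":-28,"rx":0,"ry":0,"rz":0},{"claw":5,"dx":0,"dy":0,"dz":-28,"rx":0,"ry":0,"rz":0},{"claw":5,"dx":0,"dy":0,"dz":-22,"rx":0,"ry":0,"rz":0},{"claw":5,"dx":0,"dy":0,"dz":-12,"rx":0,"ry":0,"rz":0},{"claw":5,"dx":0,"dy":0,"dz":-6,"rx":0,"ry":0,"rz":0},{"claw":5,"dx":0,"dy":0,"dz":0,"rx":0,"ry":0,"rz":0}]'
python3 -m handwheel '[{"claw":5,"dx":10,"dy":0,"dz":0,"rx":0,"ry":0,"rz":0},{"claw":5,"dx":22,"dy":1,"dz":0,"rx":0,"ry":0,"rz":0},{"claw":5,"dx":35,"dy":2,"dz":0,"rx":0,"ry":0,"rz":0},{"claw":5,"dx":42,"dy":2,"dz":0,"rx":0,"ry":0,"rz":0},{"claw":5,"dx":45,"dy":2,"dz":0,"rx":0,"ry":0,"rz":0},{"claw":5,"dx":45,"dy":2,"dz":0,"rx":0,"ry":0,"rz":0},{"claw":5,"dx":45,"dy":2,"dz":0,"rx":0,"ry":0,"rz":0},{"claw":5,"dx":45,"dy":2,"dz":0,"rx":0,"ry":0,"rz":0},{"claw":5,"dx":40,"dy":2,"dz":0,"rx":0,"ry":0,"rz":0},{"claw":5,"dx":25,"dy":2,"dz":0,"rx":0,"ry":0,"rz":0}]'
python3 -m handwheel '[{"claw":5,"dx":12,"dy":0,"dz":0,"rx":0,"ry":0,"rz":0.03},{"claw":5,"dx":0,"dy":0,"dz":0,"rx":0,"ry":0,"rz":0.03},{"claw":5,"dx":0,"dy":0,"dz":0,"rx":0,"ry":0,"rz":0.03},{"claw":5,"dx":0,"dy":0,"dz":0,"rx":0,"ry":0,"rz":0},{"claw":5,"dx":0,"dy":0,"dz":0,"rx":0,"ry":0,"rz":0}]'
python3 -c "
from h import *
wshot('w2');shot('scene','s2')"
```

```text
time: 4.25
tool_pos: [461.0, -188.8, 276.0]
tcp_rot: [3.141, 0.0, 1.522]
contact_force: [0.1, 0.4, -4.6]
grip_width: 11.8
time: 5.25
tool_pos: [494.1, 167.4, 274.4]
tcp_rot: [-3.139, -0.001, 1.524]
contact_force: [1.0, -1.9, -4.6]
grip_width: 11.6
time: 5.75
tool_pos: [495.3, 176.2, 274.9]
tcp_rot: [-3.14, 0.001, 1.433]
contact_force: [-0.5, 0.0, -5.4]
grip_width: 11.6
5.75 [495.3 176.2 274.9] [-3.140e+00  1.000e-03  1.433e+00] 11.6 [-0.5  0.  -5.4]
```

View pics/w2.png

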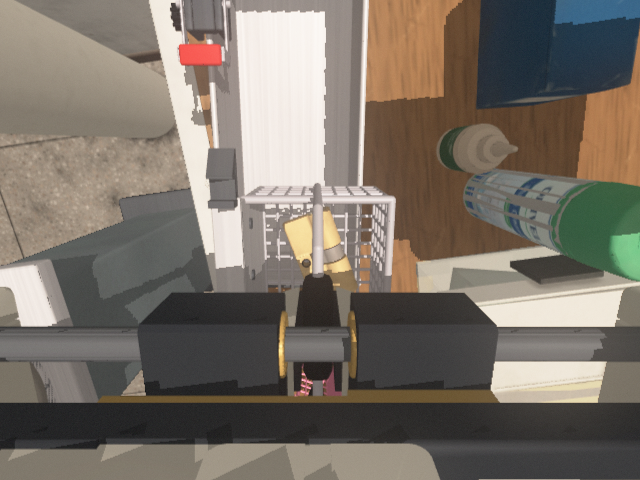

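The view shows the basket hanging square with the cylinder inside. The near rim runs past (213,110), with the catch and its red pawl at (201,55), the strike at (221,175) and the lip below it. I'll enlarge the rim and lip.

```bash
python3 - <<'E'
from h import *
a=cv2.imread('pics/w2.png')[0:150,160:260];b=cv2.imread('pics/w2.png')[140:290,160:260]
cv2.imwrite('pics/c2.png',np.hstack([cv2.resize(i,None,fx=4,fy=4,interpolation=cv2.INTER_CUBIC) for i in(a,b)]))
for u,v,z in[(270,205,225),(253,222,133)]:print(atz('t0',u,v,z))
E
```

```text
[688.8 160.1 225. ]
[652.  221.6 133. ]
```

View pics/c2.png

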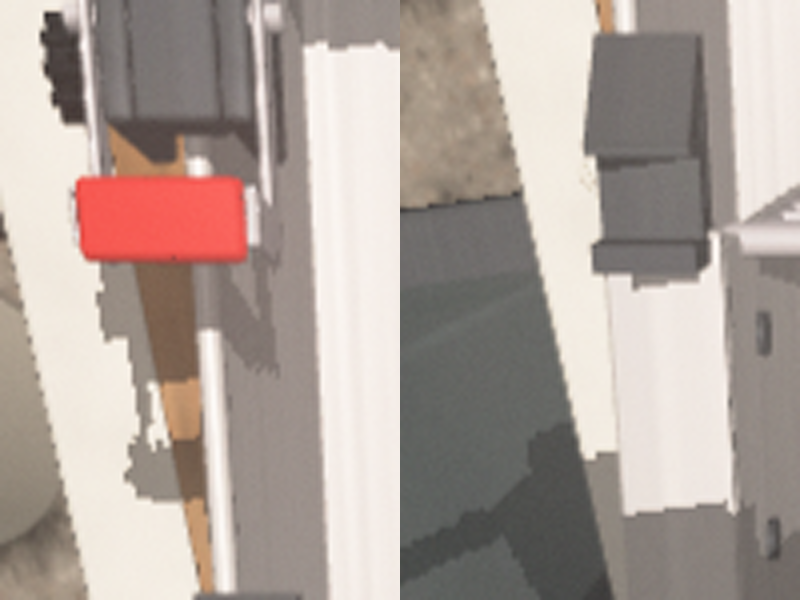

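```bash
python3 - <<'E'
from h import *
p=np.array([495.3,176.2,274.9]);yaw=1.433-np.pi/2
P=[atz('w2',u,v,110) for u,v in[(210.2,42),(212.3,85),(215.7,140)]]
print(P); d=P[0]-P[2];ty=-np.arctan2(d[0],d[1]);print('tank yaw',ty)
print('stop',atz('w2',204,31,122))
# top/scene re-estimates of yaw (-.14); lip expected
zc=p[2]+18.8
lip=p+np.array([-44.75*np.cos(yaw),-44.75*np.sin(yaw),0]);lip[2]=zc-45
print('lip exp',lip,'yaw',yaw)
for z in(zc-43,): print([atz('w2',u,v,z) for u,v in[(213,215),(240.5,215),(215.8,265),(243.8,265)]])
print('strike',atz('w2',160+197/4,140+155/4,zc-34),atz('w2',160+300/4,140+155/4,zc-34),'tip',atz('w2',160+250/4,140+35/4,zc-45))
E
```

```text
[array([434.1, 334.6, 110. ]), array([429.3, 304.3, 110. ]), array([423.3, 263. , 110. ])]
tank yaw -0.14970939566426514
stop [433.8 339.  122. ]
lip exp [450.97418082 182.34688976 248.7       ] yaw -0.1377963267948965
[array([450.6, 220.9, 250.7]), array([463.9, 219.1, 250.7]), array([446.7, 195.7, 250.7]), array([460.7, 193.8, 250.7])]
strike [455.1 238.5 259.7] [466.7 236.9 259.7] tip [461.  250.9 248.7]
```

```bash
python3 -m handwheel '[{"claw":5,"dx":8,"dy":-10,"dz":0,"rx":0,"ry":0,"rz":0.007},{"claw":5,"dx":16,"dy":-18,"dz":0,"rx":0,"ry":0,"rz":0},{"claw":5,"dx":10,"dy":-12,"dz":10,"rx":0,"ry":0,"rz":0},{"claw":5,"dx":0,"dy":0,"dz":18,"rx":0,"ry":0,"rz":0},{"claw":5,"dx":0,"dy":0,"dz":22,"rx":0,"ry":0,"rz":0},{"claw":5,"dx":0,"dy":0,"dz":22,"rx":0,"ry":0,"rz":0},{"claw":5,"dx":0,"dy":0,"dz":18,"rx":0,"ry":0,"rz":0},{"claw":5,"dx":0,"dy":0,"dz":12,"rx":0,"ry":0,"rz":0},{"claw":5,"dx":0,"dy":0,"dz":6,"rx":0,"ry":0,"rz":0},{"claw":5,"dx":0,"dy":0,"dz":0,"rx":0,"ry":0,"rz":0}]'
python3 -c "
from h import *
wshot('w3');shot('scene','s3')
a=cv2.imread('pics/w3.png')[0:300,100:300];b=cv2.imread('pics/s3.png')[255:405,170:370]
cv2.imwrite('pics/c3.png',np.hstack([cv2.resize(a,(400,600)),np.vstack([cv2.resize(b,(400,300)),cv2.resize(b[25:125,20:153],(400,300))])]))
"
```

```text
time: 6.85
tool_pos: [460.9, 215.4, 167.3]
tcp_rot: [-3.141, 0.0, 1.425]
contact_force: [-1.0, -0.3, -5.0]
grip_width: 11.7
6.85 [460.9 215.4 167.3] [-3.141  0.     1.425] 11.7 [-1.  -0.3 -5. ]
```

View pics/c3.png

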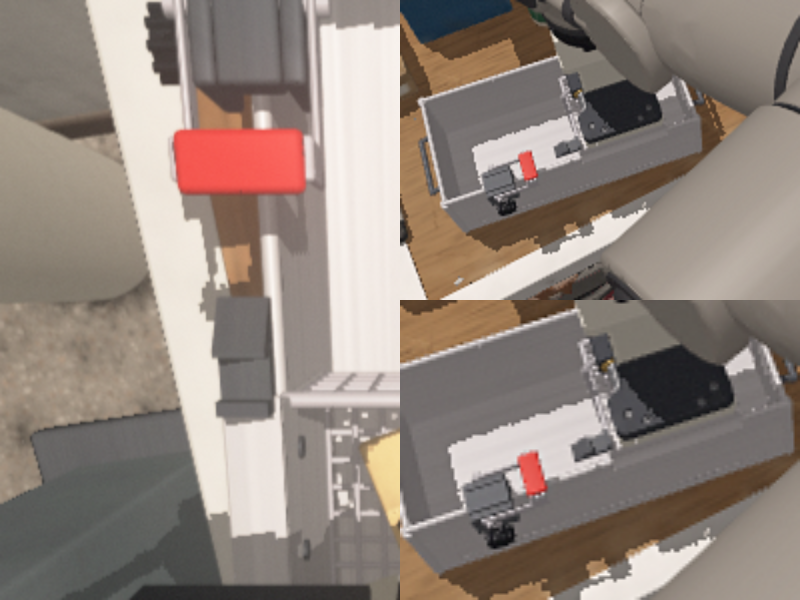

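The composite shows the strike short of the red pawl and the rim running just right of the strike. Rim centre is near (231.5,55)–(239.7,175) and the lip centre near (227.8,225).

```bash
python3 - <<'E'
from h import *
P=[atz('w3',u,v,110) for u,v in[(231.5,55),(234.5,115),(239.7,175)]];print(P)
p=np.array([460.9,215.4,167.3]);y=1.425-np.pi/2
a=np.array([np.cos(y),np.sin(y)]);b=np.array([-a[1],a[0]])
L=[p[:2]-44.75*a,atz('w3',227.8,225,143)[:2],atz('w3',230,262,143)[:2]]
L.append(atz('w3',100+241/2,356/2,152)[:2])
for q in P+[atz('w3',100+250/2,88/2,122)]: print('rim',(q[:2]-p[:2])@a,(q[:2]-p[:2])@b)
for q in L: print('lip',(q-p[:2])@a,(q-p[:2])@b)
# edges of the rim by gradient
im=cv2.cvtColor(cv2.imread('pics/w3.png'),cv2.COLOR_BGR2GRAY)
for v in (54,115,130,160,185): print(v,im[v,222:252])
E
```

```text
[array([434.2, 336.7, 110. ]), array([429.8, 307.7, 110. ]), array([426.3, 276.2, 110. ])]
rim -44.03923404859883 116.13408571307878
rim -44.17942211346442 86.80252681644888
rim -43.06595781757514 55.12824391593509
rim -44.4577898800295 118.29621684138144
lip -44.749999999999964 7.280242417506429e-15
lip -43.48970807799144 33.23439921664125
lip -43.62766995900608 14.212544246124148
lip -43.28387834839492 56.61232970936053
54 [ 91  94  94 108 149 128 132 135 141 138 131 127 123 117 112 113 115 115
 114 117 116 117 114 116 114 118 120 118 107  85]
115 [ 97  91  96  95  97  94  95 103 127 131 133 139 141 132 132 125 122 116
 116 115 116 118 118 117 118 118 118 119 120 120]
130 [155 155 153 145  94  97  95  97 116 180 206 222 238 248 237 222 205 176
 129 139 141 141 141 142 138 143 139 139 142 143]
160 [111 112 112 113 112 112 113 112 111 113 110  91  79 116 218 245 233 219
 198 157 137 139 140 140 142 140 143 141 138 139]
185 [113 113 115 115 117 117 117 115 116 115 115 118 111  84  93 162 241 236
 223 209 177 127 137 141 138 141 141 142 143 138]
```

Rim and lip agree to about 1 mm, so I lower by feel.

```bash
python3 -m handwheel '[{"claw":5,"dx":0,"dy":0,"dz":5,"rx":0,"ry":0,"rz":0},{"claw":5,"dx":0,"dy":0,"dz":5,"rx":0,"ry":0,"rz":0},{"claw":5,"dx":0,"dy":0,"dz":4,"rx":0,"ry":0,"rz":0},{"claw":5,"dx":0,"dy":0,"dz":3,"rx":0,"ry":0,"rz":0},{"claw":5,"dx":0,"dy":0,"dz":0,"rx":0,"ry":0,"rz":0}]'
python3 -m handwheel '[{"claw":5,"dx":0,"dy":0,"dz":4,"rx":0,"ry":0,"rz":0},{"claw":5,"dx":0,"dy":0,"dz":4,"rx":0,"ry":0,"rz":0},{"claw":5,"dx":0,"dy":0,"dz":2,"rx":0,"ry":0,"rz":0},{"claw":5,"dx":0,"dy":0,"dz":0,"rx":0,"ry":0,"rz":0}]'
```

```text
time: 7.45
tool_pos: [460.9, 215.2, 150.1]
tcp_rot: [-3.141, 0.001, 1.425]
contact_force: [0.5, 0.2, -5.3]
grip_width: 11.4
time: 7.85
tool_pos: [461.0, 215.2, 140.3]
tcp_rot: [-3.141, 0.0, 1.425]
contact_force: [-0.3, -0.7, -5.4]
grip_width: 11.5
```

```bash
python3 -m handwheel '[{"claw":5,"dx":0,"dy":0,"dz":1,"rx":0,"ry":0,"rz":0},{"claw":5,"dx":0,"dy":0,"dz":1,"rx":0,"ry":0,"rz":0},{"claw":5,"dx":0,"dy":0,"dz":0,"rx":0,"ry":0,"rz":0}]';python3 -m handwheel '[{"claw":5,"dx":0,"dy":0,"dz":1,"rx":0,"ry":0,"rz":0},{"claw":5,"dx":0,"dy":0,"dz":0,"rx":0,"ry":0,"rz":0}]';python3 -m handwheel '[{"claw":5,"dx":0,"dy":0,"dz":1,"rx":0,"ry":0,"rz":0},{"claw":5,"dx":0,"dy":0,"dz":0,"rx":0,"ry":0,"rz":0}]'
```

```text
time: 8.15
tool_pos: [461.2, 215.3, 138.6]
tcp_rot: [-3.142, 0.0, 1.425]
contact_force: [-0.6, -0.2, -5.2]
grip_width: 11.8
time: 8.35
tool_pos: [461.2, 215.3, 137.6]
tcp_rot: [-3.142, 0.0, 1.425]
contact_force: [-0.8, -0.1, -4.5]
grip_width: 11.6
time: 8.55
tool_pos: [461.5, 215.4, 137.1]
tcp_rot: [3.141, -0.0, 1.425]
contact_force: [-0.9, 0.3, -1.5]
grip_width: 11.6
```

```bash
python3 -m handwheel '[{"claw":5,"dx":0,"dy":0,"dz":0.6,"rx":0,"ry":0,"rz":0},{"claw":5,"dx":3,"dy":0,"dz":0,"rx":0,"ry":0,"rz":0},{"claw":5,"dx":3,"dy":0,"dz":0,"rx":0,"ry":0,"rz":0},{"claw":5,"dx":4,"dy":0,"dz":0,"rx":0,"ry":0,"rz":0},{"claw":5,"dx":4,"dy":0,"dz":0,"rx":0,"ry":0,"rz":0},{"claw":5,"dx":3,"dy":0,"dz":0,"rx":0,"ry":0,"rz":0},{"claw":5,"dx":2,"dy":0,"dz":0,"rx":0,"ry":0,"rz":0},{"claw":5,"dx":0,"dy":0,"dz":0,"rx":0,"ry":0,"rz":0}]'; python3 -m handwheel '[{"claw":5,"dx":2,"dy":0,"dz":0,"rx":0,"ry":0,"rz":0},{"claw":5,"dx":2,"dy":0,"dz":0,"rx":0,"ry":0,"rz":0}]';python3 -m handwheel '[{"claw":5,"dx":2,"dy":0,"dz":0,"rx":0,"ry":0,"rz":0},{"claw":5,"dx":2,"dy":0,"dz":0,"rx":0,"ry":0,"rz":0}]'
```

```text
time: 9.35
tool_pos: [464.1, 234.7, 136.3]
tcp_rot: [3.141, -0.0, 1.425]
contact_force: [-0.6, -0.4, 5.3]
grip_width: 11.9
time: 9.55
tool_pos: [464.7, 238.3, 136.3]
tcp_rot: [3.141, 0.0, 1.425]
contact_force: [-0.6, -2.7, 5.7]
grip_width: 11.7
time: 9.75
tool_pos: [465.2, 242.2, 136.3]
tcp_rot: [3.141, 0.0, 1.425]
contact_force: [-0.3, -2.4, 5.7]
grip_width: 11.8
```

```bash
for i in 1; do :; done
python3 -m handwheel '[{"claw":5,"dx":2,"dy":0,"dz":0,"rx":0,"ry":0,"rz":0},{"claw":5,"dx":1,"dy":0,"dz":0,"rx":0,"ry":0,"rz":0}]'|sed -n '2p;4p'
python3 -m handwheel '[{"claw":5,"dx":2,"dy":0,"dz":0,"rx":0,"ry":0,"rz":0},{"claw":5,"dx":1,"dy":0,"dz":0,"rx":0,"ry":0,"rz":0}]'|sed -n '2p;4p'
python3 -m handwheel '[{"claw":5,"dx":2,"dy":0,"dz":0,"rx":0,"ry":0,"rz":0},{"claw":5,"dx":1,"dy":0,"dz":0,"rx":0,"ry":0,"rz":0}]'|sed -n '2p;4p'
python3 -m handwheel '[{"claw":5,"dx":1,"dy":0,"dz":0,"rx":0,"ry":0,"rz":0},{"claw":5,"dx":1,"dy":0,"dz":0,"rx":0,"ry":0,"rz":0}]'|sed -n '2p;4p'
```

```text
tool_pos: [465.7, 245.3, 136.3]
contact_force: [-0.2, -2.7, 5.3]
tool_pos: [466.2, 247.4, 136.3]
contact_force: [0.2, -8.1, 6.6]
tool_pos: [466.7, 250.0, 136.3]
contact_force: [0.6, -8.6, 6.7]
tool_pos: [467.0, 251.8, 136.2]
contact_force: [0.3, -8.8, 5.4]
```

```bash
python3 -m handwheel '[{"claw":5,"dx":1,"dy":0,"dz":0,"rx":0,"ry":0,"rz":0},{"claw":5,"dx":1,"dy":0,"dz":0,"rx":0,"ry":0,"rz":0}]'|sed -n '2p;4p'
python3 -m handwheel '[{"claw":5,"dx":1,"dy":0,"dz":0,"rx":0,"ry":0,"rz":0},{"claw":5,"dx":1,"dy":0,"dz":0,"rx":0,"ry":0,"rz":0}]'|sed -n '2p;4p'
python3 -m handwheel '[{"claw":5,"dx":1,"dy":0,"dz":0,"rx":0,"ry":0,"rz":0},{"claw":5,"dx":1,"dy":0,"dz":0,"rx":0,"ry":0,"rz":0}]'|sed -n '2p;4p'
python3 -m handwheel '[{"claw":5,"dx":1,"dy":0,"dz":0,"rx":0,"ry":0,"rz":0},{"claw":5,"dx":0,"dy":0,"dz":0,"rx":0,"ry":0,"rz":0}]'|sed -n '2p;4p'
```

```text
tool_pos: [467.3, 253.7, 136.3]
contact_force: [1.5, -8.0, 6.4]
tool_pos: [467.6, 255.6, 136.2]
contact_force: [0.9, -9.1, 6.6]
tool_pos: [467.9, 257.7, 136.2]
contact_force: [-0.3, -7.5, 6.0]
tool_pos: [467.9, 259.2, 136.2]
contact_force: [-0.2, -6.1, 5.6]
```

```bash
python3 -m handwheel '[{"claw":5,"dx":1,"dy":0,"dz":0,"rx":0,"ry":0,"rz":0},{"claw":5,"dx":0,"dy":0,"dz":0,"rx":0,"ry":0,"rz":0}]'|sed -n '2p;4p'
python3 -m handwheel '[{"claw":5,"dx":1,"dy":0,"dz":0,"rx":0,"ry":0,"rz":0},{"claw":5,"dx":0,"dy":0,"dz":0,"rx":0,"ry":0,"rz":0}]'|sed -n '2p;4p'
python3 -m handwheel '[{"claw":5,"dx":1,"dy":0,"dz":0,"rx":0,"ry":0,"rz":0},{"claw":5,"dx":0,"dy":0,"dz":0,"rx":0,"ry":0,"rz":0}]'|sed -n '2p;4p'
python3 -m handwheel '[{"claw":5,"dx":1,"dy":0,"dz":0,"rx":0,"ry":0,"rz":0},{"claw":5,"dx":0,"dy":0,"dz":0,"rx":0,"ry":0,"rz":0}]'|sed -n '2p;4p'
```

```text
tool_pos: [468.0, 260.5, 136.2]
contact_force: [0.0, -4.5, 5.1]
tool_pos: [468.1, 262.0, 136.3]
contact_force: [0.2, -1.8, 5.4]
tool_pos: [468.3, 263.7, 136.3]
contact_force: [0.1, 1.9, 6.0]
tool_pos: [468.5, 264.0, 136.3]
contact_force: [0.7, -1.8, 5.7]
```

```bash
python3 -m handwheel '[{"claw":5,"dx":0.5,"dy":0,"dz":0,"rx":0,"ry":0,"rz":0},{"claw":5,"dx":0,"dy":0,"dz":0,"rx":0,"ry":0,"rz":0}]'|sed -n '2p;4p'
python3 -m handwheel '[{"claw":5,"dx":0.5,"dy":0,"dz":0,"rx":0,"ry":0,"rz":0},{"claw":5,"dx":0,"dy":0,"dz":0,"rx":0,"ry":0,"rz":0}]'|sed -n '2p;4p'
python3 -m handwheel '[{"claw":5,"dx":0.5,"dy":0,"dz":0,"rx":0,"ry":0,"rz":0},{"claw":5,"dx":0,"dy":0,"dz":0,"rx":0,"ry":0,"rz":0}]'|sed -n '2p;4p'
python3 -c "
from h import *
wshot('w4');shot('scene','s4')
a=cv2.imread('pics/w4.png')[0:225,120:320];b=cv2.imread('pics/s4.png')[295:370,200:300]
cv2.imwrite('pics/c4.png',np.hstack([cv2.resize(a,(400,450)),np.vstack([cv2.resize(b,(400,300)),np.zeros((150,400,3),np.uint8)])]))
"
```

```text
tool_pos: [468.5, 264.1, 136.3]
contact_force: [0.2, -3.0, 6.2]
tool_pos: [468.7, 264.5, 136.3]
contact_force: [0.2, -4.8, 6.0]
tool_pos: [468.7, 264.9, 136.3]
contact_force: [-0.2, -4.9, 5.8]
12.75 [468.7 264.9 136.3] [3.141e+00 1.000e-03 1.425e+00] 11.7 [-0.2 -4.9  5.8]
```

View pics/c4.png

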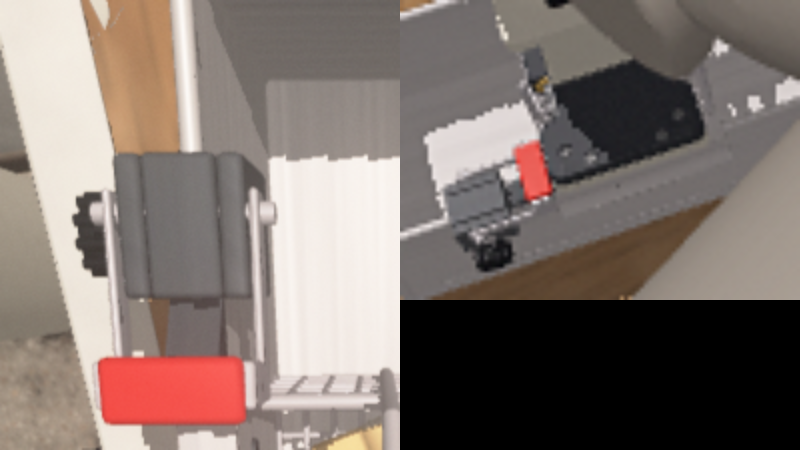

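```bash
python3 -m handwheel '[{"claw":5,"dx":0.6,"dy":0,"dz":0,"rx":0,"ry":0,"rz":0},{"claw":5,"dx":0,"dy":0,"dz":0,"rx":0,"ry":0,"rz":0}]'|sed -n '2p;4p'
python3 -m handwheel '[{"claw":5,"dx":0.6,"dy":0,"dz":0,"rx":0,"ry":0,"rz":0},{"claw":5,"dx":0,"dy":0,"dz":0,"rx":0,"ry":0,"rz":0}]'|sed -n '2p;4p'
```

```text
tool_pos: [468.8, 265.1, 136.2]
contact_force: [-0.8, -4.9, 6.7]
tool_pos: [469.0, 265.3, 136.2]
contact_force: [-0.4, -8.0, 7.0]
```

```bash
python3 -m handwheel '[{"claw":5,"dx":-1.4,"dy":0,"dz":-0.4,"rx":0,"ry":0,"rz":0},{"claw":5,"dx":0,"dy":0,"dz":0,"rx":0,"ry":0,"rz":0}]'|sed -n '2p;4p'
python3 -m handwheel '[{"claw":5,"dx":-0.8,"dy":0,"dz":0,"rx":0,"ry":0,"rz":0},{"claw":5,"dx":0,"dy":0,"dz":0,"rx":0,"ry":0,"rz":0}]'|sed -n '2p;4p'
```

```text
tool_pos: [468.5, 265.0, 136.5]
contact_force: [0.3, -3.7, 3.9]
tool_pos: [468.5, 264.8, 136.5]
contact_force: [0.6, 1.4, 3.2]
```

```bash
python3 -m handwheel '[{"claw":5,"dx":-0.8,"dy":0,"dz":0,"rx":0,"ry":0,"rz":0},{"claw":5,"dx":0,"dy":0,"dz":0,"rx":0,"ry":0,"rz":0}]'|sed -n '2p;4p'
python3 -m handwheel '[{"claw":5,"dx":-0.6,"dy":0,"dz":0,"rx":0,"ry":0,"rz":0},{"claw":5,"dx":0,"dy":0,"dz":0,"rx":0,"ry":0,"rz":0}]'|sed -n '2p;4p'
```

```text
tool_pos: [468.3, 264.1, 136.5]
contact_force: [-0.4, 4.2, 2.0]
tool_pos: [468.2, 263.4, 136.5]
contact_force: [-1.1, 5.5, 3.0]
```

```bash
python3 -m handwheel '[{"claw":5,"dx":1.5,"dy":0,"dz":0,"rx":0,"ry":0,"rz":0},{"claw":5,"dx":0,"dy":0,"dz":0,"rx":0,"ry":0,"rz":0}]'|sed -n '2p;4p'
python3 -m handwheel '[{"claw":14,"dx":0,"dy":0,"dz":0,"rx":0,"ry":0,"rz":0},{"claw":18,"dx":0,"dy":0,"dz":0,"rx":0,"ry":0,"rz":0},{"claw":24,"dx":0,"dy":0,"dz":0,"rx":0,"ry":0,"rz":0},{"claw":30,"dx":0,"dy":0,"dz":0,"rx":0,"ry":0,"rz":0},{"claw":34,"dx":0,"dy":0,"dz":0,"rx":0,"ry":0,"rz":0},{"claw":34,"dx":0,"dy":0,"dz":-5,"rx":0,"ry":0,"rz":0},{"claw":34,"dx":0,"dy":0,"dz":-10,"rx":0,"ry":0,"rz":0},{"claw":34,"dx":0,"dy":0,"dz":-20,"rx":0,"ry":0,"rz":0},{"claw":34,"dx":0,"dy":0,"dz":-25,"rx":0,"ry":0,"rz":0},{"claw":34,"dx":0,"dy":0,"dz":-25,"rx":0,"ry":0,"rz":0}]'
python3 -m handwheel '[{"claw":34,"dx":-10,"dy":0,"dz":-30,"rx":0,"ry":0,"rz":0},{"claw":34,"dx":-30,"dy":0,"dz":-30,"rx":0,"ry":0,"rz":0},{"claw":34,"dx":-40,"dy":0,"dz":-10,"rx":0,"ry":0,"rz":0},{"claw":34,"dx":-40,"dy":0,"dz":0,"rx":0,"ry":0,"rz":0},{"claw":34,"dx":-20,"dy":0,"dz":0,"rx":0,"ry":0,"rz":0},{"claw":34,"dx":0,"dy":0,"dz":0,"rx":0,"ry":0,"rz":0}]'
python3 -c "
from h import *
wshot('w5');shot('scene','s5')
a=cv2.imread('pics/w5.png')[0:300,120:440];b=cv2.imread('pics/s5.png')[265:385,170:330]
cv2.imwrite('pics/c5.png',np.hstack([cv2.resize(a,(400,375)),cv2.resize(b,(400,375))]))
"
```

```text
tool_pos: [468.4, 263.8, 136.4]
contact_force: [0.2, -0.9, 5.5]
time: 15.25
tool_pos: [468.4, 264.3, 223.2]
tcp_rot: [3.141, -0.0, 1.425]
contact_force: [0.6, -0.1, -0.5]
grip_width: 33.8
time: 15.85
tool_pos: [447.9, 123.9, 292.8]
tcp_rot: [3.14, 0.0, 1.422]
contact_force: [0.1, 0.4, -0.5]
grip_width: 34.3
15.85 [447.9 123.9 292.8] [3.14  0.    1.422] 34.3 [ 0.1  0.4 -0.5]
```

View pics/c5.png

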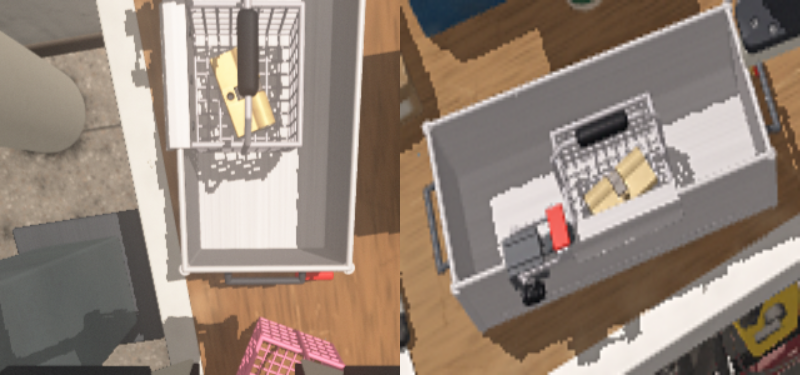

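The basket hangs inside, cylinder in it, lip on the rim, red pawl over the strike, gripper clear. One subpixel check of the pawl lift: red-tab centroid in the scene images before, during and after.

```bash
python3 - <<'E'
from h import *
shot('scene','s6')
for f in('s0','s2','s3','s4','s5','s6'):
    im=cv2.imread(f'pics/{f}.png')[325:360,215:250].astype(float)
    w=np.clip(im[:,:,2]-np.maximum(im[:,:,0],im[:,:,1])-40,0,120);y,x=np.mgrid[325:360,215:250]
    print(f,round((w*x).sum()/w.sum(),2),round((w*y).sum()/w.sum(),2),w.sum().round())
c=np.load('pics/s0.npz');V=c['view'];K=c['camera_matrix']
def pr(p): q=K@(V[:3,:3]@np.array(p)+V[:3,3]);return q[:2]/q[2]
print(pr([430,315,130]),pr([430,315,131]))
print([round(x,2) for x in bot.get_obs()['contact_force']])
E
```

```text
s0 233.48 337.42 9574.0
s2 233.47 337.41 9348.0
s3 233.47 337.41 9328.0
s4 232.77 337.32 9254.0
s5 232.76 337.31 9510.0
s6 232.76 337.3 9496.0
[238.04720952 336.76417566] [237.96849496 336.6086437 ]
[np.float64(0.04), np.float64(0.26), np.float64(-0.04)]
```

```bash
python3 -c "
from plant import bot
print(bot.close_job())"
```

```text
the job is handed in; nothing more can be done
None
```

The basket hangs inside the tank with its lip on the near rim, locked under the catch, and the cylinder is still in it. I handed the job in at about 16 s.

**What I did:** I picked up the grey wire basket, not the pink look-alike, by its black grip. I lowered its lip onto the free stretch of rim to the right of the catch, by feel, and slid it left. The push rose to about 9 N over the crest, then the pull reversed as the roller dropped into the notch. Only force rose after that, 8 N for the last 0.2 mm, so I had reached the stop. I let go and backed the gripper away.

**Last checks:**
- **Lock:** a gentle pull back met up to 5.5 N, against about 2.5 N of sliding friction. I stopped at that load and moved the basket back left, about 1.3 mm short of its furthest-left position.
- **Pawl:** its red tab sits in the same place in the images pressed home and after release. It has moved from its rest position by about what a 0.07 rad lift should give. I could not read the pawl angle directly.
- **Surroundings:** the pictures show the cylinder in the basket, and the outside force on the arm is near zero. I disturbed nothing else that I know of, though the last pictures show only the area around the tank.

My first two move commands were refused because the rows lacked keys; nothing moved. No check disagreed.

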